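# Set out the spill tray beside the chromatograph

### The arm

A 7-joint arm with a two-finger parallel gripper is mounted at the origin on the work surface. World frame = base frame: x ahead of the robot, y to its left, z up, the work surface at z = 0. Lengths are in mm, angles in rad, forces in N, time in s.
With the tool pointing down it reaches from about 400 to 850 mm from the base axis. Payload 4.5 kg.
Tool frame: the origin (TCP) lies at the very end of the fingers, on their centre line; the grasp point (between the pads) lies r.pinch_z behind it (r.pinch_z is the distance from the TCP to the grasp point, in mm); z points along the fingers, y is the direction in which the jaws open and shut (so a half turn about z gives the same grasp; the last joint's range is limited). The gripper opens to 85 mm and grips with 20 to 120 N. Pads are 22 mm wide; open, the fingers measure 114 mm over their backs; the gripper's body (76 mm by 85 mm) begins 54 mm behind the grasp point. The pads swing forward as they close: fully open they stand 13 mm farther back than shut.
Start: joints at [-1.171, 0.689, -0.195, 1.565, 0.157, 0.902, -0.215], TCP at [223.543, 583.68, 231.317] pointing down, gripper open.
Joint ranges: [-3.01, 3.01], [-0.46, 2.08], [-1.47, 1.51], [0.13, 2.56], [-1, 4.14], [0.04, 2.09], [-2.66, 2.66]. Speed limits (rad/s): [2.57, 2.57, 3.14, 3.14, 3.14, 3.14, 3.14].

### API

Orientations are given as a rotation vector (axis times angle).
In Python, from plant import r gives the robot as it stands. The module is installed in compiled form; this text tells all that it offers. Calls block until the motion is done:
- r.reach(position, orientation): joint-space move of the TCP to a pose.
- r.move_l(position, rot=None, speed=150, until_force=None): straight line of the TCP; rot=None keeps the orientation; speed is the mean speed in mm/s. With until_force (N) it stops when the force on the tool has changed by that much, and returns True; else False.
- r.set_joints(angles): joint-space move.
- r.let_go() and r.grasp(squeeze=None): open the fingers fully, or close them until they stop; squeeze is the grip in N (None keeps the last).
- r.dwell(seconds).
- r.solve_ik(position, orientation): joint angles nearest the present ones, or None.
- r.get_image(name): name is "side" or "top" or "wrist"; returns the picture (384x512x3 uint8, red, green, blue); there is no depth.
- r.camera_model(name): a dict with "fx", "fy", "cx", "cy" (pixels), "k1" (the pictures are not rectified: a ray, as slopes to the right and down, at radius r is drawn at 1 + k1 r^2 times it, then the intrinsics apply), "world_from_camera" (4x4, takes a point from camera to world coordinates). Camera axes: x right, y up, looking along -z (the intrinsics and any distortion apply to the point x, -y, -z); pixel columns grow to the right and rows downward; lengths in mm; the calibration is good to about 2 mm. A picture is of the moment at which its call begins: read the wrist's pose just before it. camera_model takes no time and is no camera call; for the wrist camera it gives the pose at the moment of the call.
A pose or a line that the arm cannot do raises r.IKError and nothing moves.
- r.job_done(): hands the job in, once; it reports no verdict.
Trained networks look in the newest picture that a camera, given by its name, has taken for a name from the list of things; names that differ only in an ending like _2 or _b are one class to them, and where a whole thing is asked for, a point or a joint stands for the part that bears it (a point fixed in the world has none). Each returns a list of dicts, best first, with "confidence" (0 to 1); they miss things now and then, are a little off and sometimes report something else, mostly with a low value. They report only what shows in the picture. A call takes as long as a camera call. They do not tell look-alikes from the thing itself.
- r.trace(camera, thing): "region" (384x512 bool, what is visible of it) and "location" ([row, column] in pixels, amid what is visible of it).
Readings, each from a call of its own:
- r.current_t(): time.
- r.current_joints(): joint angles.
- r.current_joint_velocities(): joint speeds.
- r.current_joint_torque(): joint torques, N m.
- r.current_eef_pos(): TCP position.
- r.current_orientation(): TCP orientation.
- r.current_wrist_force(): force on the tool from outside, world axes, zero at the start.
- r.current_torque(): the same for the moment, N m.
- r.current_opening(): finger opening in mm.
Only numpy, scipy, OpenCV 4.12 (cv2) and the standard library are available. Lean on these libraries where they do the work, as an engineer would, in place of code of your own. Each camera call takes 0.05 s, during which the arm holds its last target.

### The job

Set out the three-bay grey spill tray: stand the large bottle in the end bay next to the magnetic stirrer, the small bottle in the end bay at the other end, the squat jar in the bay between the two bottles, each in the middle of its bay, and the round tin centred on top of the jar's lid. Keep everything upright, set the things down gently, and leave the beaker and the pipette tip box where they stand.

Things in the scene. Friction and masses are not known exactly. Their poses are not given: they have to be found in the camera images.
- tray: Grey plastic spill tray fixed to the bench, 130 mm along its x, 340 mm along its y, 14 mm high, walls and floor 5 mm thick. Two low cross walls divide it into three equal bays (each 120 mm along x by 107 mm along y inside) in a row along its y; bay centres at y = -112, 0 and +112 mm, x = 0. Origin: centre of the underside, on the bench; the floor the things stand on is 5 mm above it. The tray is turned up to 0.15 rad about the vertical.
- large_bottle: Large empty clear glass bottle with a grey screw cap, 140 mm high. Body 66 mm in diameter up to 85 mm, then a sloping shoulder to the neck; cap 44 mm in diameter from 114 mm to the top. Origin: centre of the underside, z up along its axis. 0.2 to 0.4 kg; grip it by the cap.
- small_bottle: Small empty clear glass bottle with a grey screw cap, 100 mm high. Body 50 mm in diameter up to 52 mm, then a sloping shoulder to the neck; cap 36 mm in diameter from 76 mm to the top. Origin: centre of the underside, z up along its axis. 0.1 to 0.21 kg; grip it by the cap.
- jar: Squat glass jar 50 mm high, 60 mm in diameter, with a flat grey lid 62 mm in diameter from 33 mm to the top. Origin: centre of the underside, z up along its axis. 0.14 to 0.28 kg.
- tin: Flat round closed aluminium tin, 45 mm in diameter (its lid, from 17 mm up, is 47 mm), 26 mm high. Origin: centre of the underside, z up. 0.04 to 0.085 kg.
- stirrer: Magnetic stirrer, fixed: low white box 130 mm (x) by 110 mm (y), 45 mm high, with a round steel plate of 100 mm diameter on top (total height 53 mm) and a black knob on its front. It stands about 20 mm beyond one or the other end of the tray's long (y) direction. Origin: centre of the underside.
- tip_box: Closed pipette tip box, grey with a blue lid, 119 by 84 mm, 62 mm high, loose, standing beyond the end of the tray opposite the stirrer. A bystander, to be left alone. Origin: centre of the underside.
- beaker: Empty open clear glass beaker, 68 mm in diameter at the rim, 85 mm high, loose. It stands in the same row, nearer the robot than the tray, as the bottles, jar and tin. A bystander, to be left alone. Origin: centre of the underside.
Mind the look-alikes: they are no part of the job. Leave any green or red look-alike of the small_bottle alone. Leave any turquoise look-alike of the jar alone.

How it is judged (in metres and radians):
At the end, for the whole second after the job is handed in: Large bottle in the end bay by the stirrer, small bottle in the other end bay, jar in the middle bay, each upright (0.1 rad) on the tray floor, within 15 mm of the bay centre along and across; tin flat on the jar within 12 mm; all released, at rest; beaker and tip box within 30 mm of their start (x of large_bottle in the frame of tray between -0.015 and 0.015 m and height (world z) of large_bottle between 0.001 and 0.009 m and angle between each of large_bottle, small_bottle, jar, tin's own z axis and vertical below 0.1 rad and linear speed of each of large_bottle, small_bottle, jar, tin below 0.02 m/s and contact force between each of large_bottle, small_bottle, jar, tin and the fingers below 0.1 N and x of small_bottle in the frame of tray between -0.015 and 0.015 m and height (world z) of small_bottle between 0.001 and 0.009 m and x of jar in the frame of tray between -0.015 and 0.015 m and height (world z) of jar between 0.001 and 0.009 m and y of jar in the frame of tray between -0.015 and 0.015 m and horizontal distance between tin and jar below 0.012 m and z of tin in the frame of jar between 0.046 and 0.054 m and ((y of stirrer in the frame of tray above 0 m and y of large_bottle in the frame of tray between 0.097 and 0.127 m and y of small_bottle in the frame of tray between -0.127 and -0.097 m) or (y of stirrer in the frame of tray below 0 m and y of large_bottle in the frame of tray between -0.127 and -0.097 m and y of small_bottle in the frame of tray between 0.097 and 0.127 m)) and distance of each of beaker, tip_box from where it was at the start of the episode below 0.03 m); the robot touches nothing.
It fails at once if the beaker or the tip box is pushed more than 30 mm or tipped over (distance of any of beaker, tip_box from where it was at the start of the episode above 0.03 m or angle between any of beaker, tip_box's own z axis and vertical above 0.5 rad).
It fails at once if a bottle, the jar or the tin is tipped by more than 0.6 rad (angle between any of large_bottle, small_bottle, jar, tin's own z axis and vertical above 0.6 rad).
It fails at once if a thing is dropped or slammed down (over 80 N on the tray, or between tin and jar) (contact force between any of large_bottle, small_bottle, jar, tin and tray above 80 N or contact force between tin and jar above 80 N).
It also fails if it takes over 120 s, if anything falls off the work surface, if the arm or the gripper's body presses on something with over 40 N, if the wrist force passes 120 N, or if a joint passes its speed limit or range.

## Working session

There is one attempt and no reset: what is moved stays moved. The work goes in short steps, each a Python script; the robot and the scene stay as the last script left them, time stands still between calls to the robot, and variables do not carry over. Pictures are saved under pics/ and viewed, and the job is handed in when it is done.

```bash
mkdir -p pics; ls; python3 - <<'E'
from plant import r
import cv2
for n in ("side","top","wrist"):
    im=r.get_image(n); cv2.imwrite(f"pics/{n}0.png",cv2.resize(im[:,:,::-1],(800,600),interpolation=cv2.INTER_CUBIC))
    m=r.camera_model(n); print(n,{k:(v if not hasattr(v,'tolist') else v.tolist()) for k,v in m.items()})
print(r.current_t(),r.pinch_z,r.current_orientation())
E
```

```text
pics
side {'fx': 448.70265533294133, 'fy': 448.70265533294133, 'cx': 259.8984480098271, 'cy': 188.78034417420363, 'k1': -0.014942925898402551, 'world_from_camera': [[0.7721118278940569, 0.3719078834695711, -0.51529394663559, -79.59351293997476], [-0.6354777433397927, 0.45616027175177626, -0.6229653635597329, -662.0312818512202], [0.0033708968929838257, 0.8084567599374314, 0.5885459237524352, 675.5348424916332], [0.0, 0.0, 0.0, 1.0]]}
top {'fx': 464.60212866308655, 'fy': 464.60212866308655, 'cx': 256.5343069479791, 'cy': 193.4522993272271, 'k1': -0.115920457548748, 'world_from_camera': [[-0.002918000433437509, 0.9898406501257808, -0.14215123155302695, 298.6654037114791], [-0.9999440393539522, -0.0014427060579457226, 0.01048030341794799, 13.41431697587157], [0.010168747905831069, 0.1421738582081889, 0.9897894678204177, 1267.8552549381657], [0.0, 0.0, 0.0, 1.0]]}
wrist {'fx': 332.3482913852684, 'fy': 332.3482913852684, 'cx': 263.8577909921822, 'cy': 188.79897803828683, 'k1': -0.09991372025579368, 'world_from_camera': [[0.35839802576374175, -0.8945091934389117, -0.2672155646325998, 155.37224651199674], [0.9335676636523143, 0.34294033348088243, 0.10413138362078836, 608.9372127263389], [-0.0015074851279232295, -0.28678429267532773, 0.9579939963085887, 373.56781137383314], [0.0, 0.0, 0.0, 1.0]]}
0.15 18.700000000000003 [-5.71260408e-01 -3.08907601e+00  2.19771254e-03]
```

View pics/top0.png

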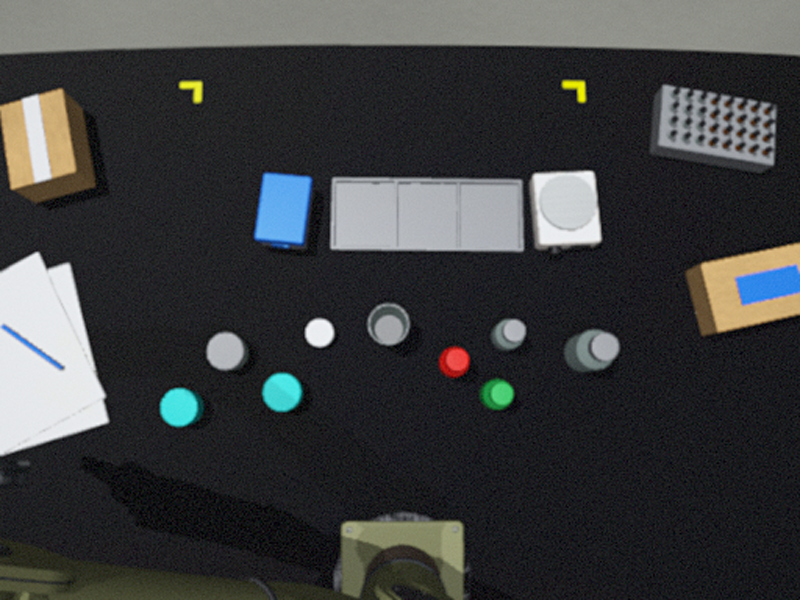

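View pics/side0.png

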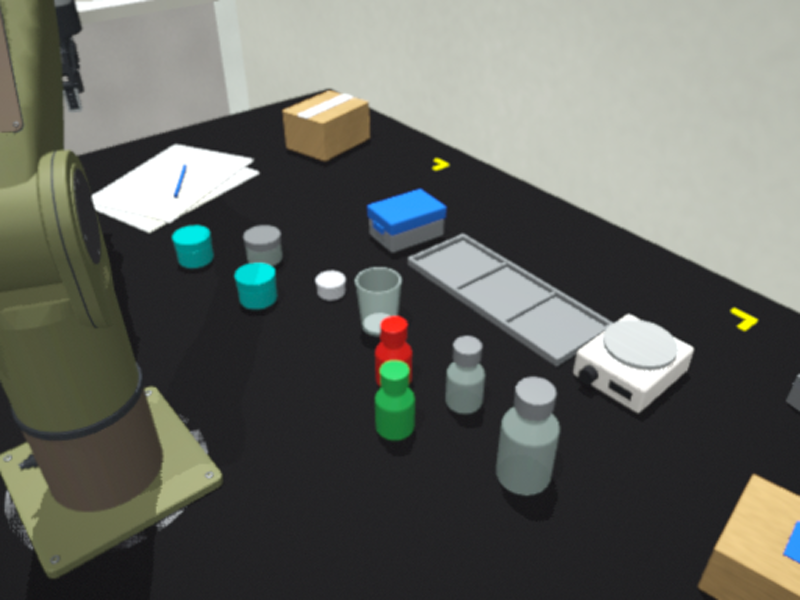

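View pics/wrist0.png

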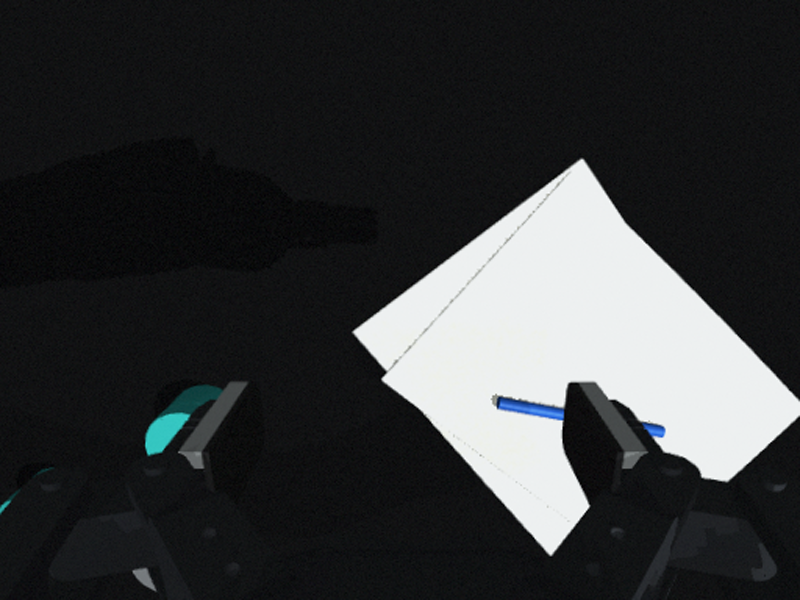

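Candidates, in top-view pixels of the 800x600 picture:
- **Large bottle:** cap (604,347), the only one of that size.
- **Small bottle:** clear with a grey cap at (512,333). Red (455,361) and green (497,394) are look-alikes.
- **Jar:** grey (228,351). Turquoise (282,392) and (181,407) are look-alikes.
- **Tin:** white or silver at (319,333).
- **Beaker:** open glass at (388,325), left alone.
- **Stirrer:** at the right end of the tray (-y), with the tip box at +y.

Next I'll fit the positions.

```bash
cat > h.py <<'E'
import numpy as np, cv2
from scipy.optimize import minimize
def proj(m,P):
    P=np.atleast_2d(P); T=np.linalg.inv(m["world_from_camera"]); p=P@T[:3,:3].T+T[:3,3]
    s=np.c_[p[:,0]/-p[:,2],-p[:,1]/-p[:,2]]; s=s*(1+m["k1"]*(s**2).sum(1,keepdims=True))
    return np.c_[s[:,0]*m["fx"]+m["cx"],s[:,1]*m["fy"]+m["cy"]]
def ray(m,u,v,z):
    d=np.array([(u-m["cx"])/m["fx"],(v-m["cy"])/m["fy"]]); s=d.copy()
    for _ in range(20): s=d/(1+m["k1"]*(s@s))
    W=np.asarray(m["world_from_camera"]); w=W[:3,:3]@np.array([s[0],-s[1],-1]); o=W[:3,3]
    return o+w*(z-o[2])/w[2]
PROF={"large_bottle":[(0,33),(85,33),(114,22),(140,22)],"small_bottle":[(0,25),(52,25),(76,18),(100,18)],
 "jar":[(0,30),(33,31),(50,31)],"tin":[(0,22.5),(17,23.5),(26,23.5)],"beaker":[(0,30),(85,34)]}
A=np.linspace(0,2*np.pi,40,endpoint=False)
def pts(name,x,y,z0=0):
    return np.concatenate([np.c_[x+R*np.cos(A),y+R*np.sin(A),np.full(40,z0+h)] for h,R in PROF[name]])
def mask(m,name,x,y,z0=0,S=4):
    im=np.zeros((384*S,512*S),np.uint8); pr=PROF[name]
    rings=[proj(m,np.c_[x+R*np.cos(A),y+R*np.sin(A),np.full(40,z0+h)]) for h,R in pr]
    for a,b in zip(rings[:-1],rings[1:]):
        hull=cv2.convexHull(((np.r_[a,b]+.5)*S).astype(np.float32)); cv2.fillPoly(im,[np.round(hull).astype(np.int32)],1)
    return im
def fit(m,name,reg,xy0,z0=0):
    # match centroid & IoU
    S=4; R=cv2.resize(reg.astype(np.uint8),None,fx=S,fy=S,interpolation=cv2.INTER_NEAREST)
    def c(q):
        M=mask(m,name,q[0],q[1],z0); i=(M&R).sum(); u=(M|R).sum(); return 1-i/u
    o=minimize(c,xy0,method="Nelder-Mead",options=dict(initial_simplex=[xy0,np.array(xy0)+[15,0],np.array(xy0)+[0,15]],xatol=.1,fatol=1e-5))
    return o.x,1-o.fun
def tray_fit(m,reg,q0,hx=65,hy=170):
    S=4; R=cv2.resize(reg.astype(np.uint8),None,fx=S,fy=S,interpolation=cv2.INTER_NEAREST)
    def c(q):
        C,Sn=np.cos(q[2]),np.sin(q[2]); im=np.zeros_like(R)
        P=[]
        for z in (0,14):
            for a,b in ((-1,-1),(1,-1),(1,1),(-1,1)): P.append([q[0]+C*a*hx-Sn*b*hy,q[1]+Sn*a*hx+C*b*hy,z])
        p=(proj(m,np.array(P))+.5)*S
        cv2.fillPoly(im,[np.round(cv2.convexHull(p.astype(np.float32))).astype(np.int32)],1)
        return 1-(im&R).sum()/(im|R).sum()
    best=None
    for yaw in (-.08,0,.08):
        s=[q0[0],q0[1],yaw]; o=minimize(c,s,method="Nelder-Mead",options=dict(initial_simplex=[s,[s[0]+12,s[1],yaw],[s[0],s[1]+12,yaw],[s[0],s[1],yaw+.05]],xatol=.05,fatol=1e-5,maxiter=300))
        if best is None or o.fun<best.fun: best=o
    return best.x,1-best.fun
E
python3 - <<'E'
from plant import r
from h import *
for cam in ("top","side"):
    im=r.get_image(cam); m=r.camera_model(cam); vis=im.copy()
    for n in ("tray","large_bottle","small_bottle","jar","tin","beaker","stirrer","tip_box"):
        for d in r.trace(cam,n)[:4]:
            v,u=d["location"]; reg=d["region"]; w=ray(m,u,v,20)
            col=np.median(im[reg],0)
            out=""
            if d["confidence"]>.3:
                cv2.drawContours(vis,cv2.findContours(reg.astype(np.uint8),0,1)[0],-1,(255,255,0),1)
                if n in PROF: out=fit(m,n,reg,w[:2])
                elif n=="tray": out=tray_fit(m,reg,w[:2])
            print(cam,n,round(d["confidence"],2),np.round([u,v]),w[:2].round(),col,int(reg.sum()),out)
    cv2.imwrite(f"pics/fit_{cam}.png",cv2.resize(vis[:,:,::-1],(800,600)))
print(r.current_t())
E
```

```text
top tray 0.63 [274. 138.] [633. -48.] [176. 179. 184.] 5687 (array([ 6.39430140e+02, -4.63276096e+01, -5.32791785e-03]), np.float64(0.9834327658228539))
top tray 0.42 [147. 225.] [391. 296.] [180. 183. 187.] 512 (array([481.81446296, 406.81477165,  -0.49432921]), np.float64(0.0897714072807767))
top large_bottle 0.76 [380. 223.] [ 395. -336.] [122. 137. 135.] 679 (array([ 390.21664192, -318.83644493]), np.float64(0.9274606971975393))
top small_bottle 0.75 [316. 253.] [ 317. -159.] [ 47.5 158.   81. ] 318 (array([ 318.58139214, -160.10535616]), np.float64(0.941067112846254))
top small_bottle 0.69 [325. 216.] [ 415. -186.] [128. 141. 140.] 323 (array([ 420.011291  , -181.53360092]), np.float64(0.9160876536611438))
top small_bottle 0.6 [293. 231.] [375. -96.] [197.  39.  37.] 316 (array([375.05207944, -88.11533887]), np.float64(0.9392550143266476))
top jar 0.94 [177. 252.] [320. 213.] [ 68. 213. 212.] 456 (array([321.59168692, 201.30058317]), np.float64(0.9230573248407643))
top jar 0.89 [146. 226.] [388. 300.] [180. 183. 187.] 519 (array([392.41340018, 298.54787682]), np.float64(0.955080
[... 1706 characters left out ...]
9782]), np.float64(0.9060875216637782))
side tin 0.56 [211. 182.] [418. 133.] [220.5 224.5 227.5] 276 (array([421.88666538, 141.9057445 ]), np.float64(0.9049187075529944))
side beaker 0.6 [260. 140.] [647. 218.] [ 49.  97. 156.] 1421 (array([608.0809914 , 184.90616847]), np.float64(0.5200962593937347))
side beaker 0.56 [240. 188.] [458.  66.] [126. 143. 137.] 916 (array([433.1253844 ,  25.18868539]), np.float64(0.8092501519588882))
side stirrer 0.87 [406. 232.] [ 640. -296.] [229. 235. 234.] 2880 
side stirrer 0.69 [167. 159.] [386. 297.] [100. 115. 111.] 483 
side tip_box 0.88 [260. 142.] [642. 210.] [ 49.  97. 156.] 1423 
side tip_box 0.36 [211. 181.] [418. 135.] [216. 220. 223.] 289 
1.05
```

View pics/fit_top.png

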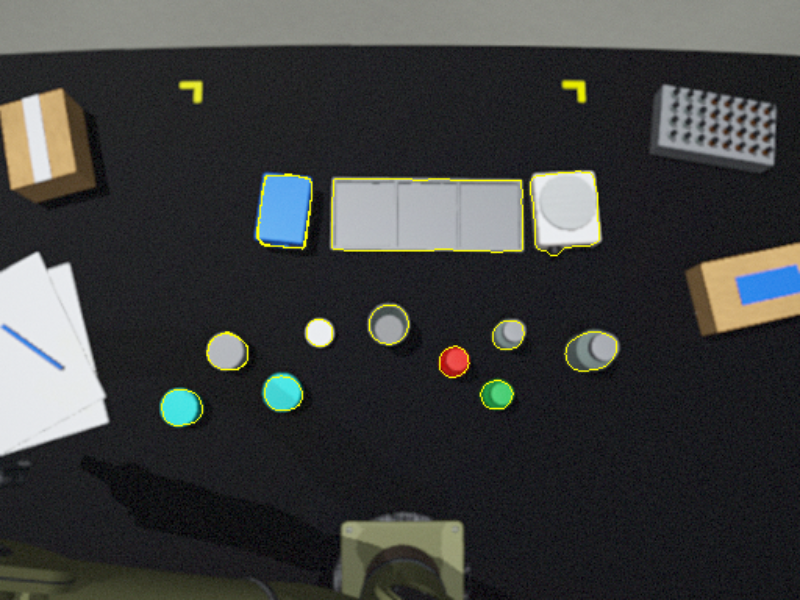

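The top and side fits agree within about 4 mm, and the traced outlines sit on the right things: grey jar at (228,351), tin at (319,333), small bottle at (510,335), large bottle at (592,350). I'll check reachability, then hover over the jar for a close look.

```bash
cat >> h.py <<'E'
OBJ={"large_bottle":(389.,-319.1),"small_bottle":(419.,-182.),"jar":(391.2,300.3),"tin":(424.2,142.2)}
T=np.array([639.4,-46.3]);YAW=-.005
BAY={"large_bottle":T+[-.56,-112],"small_bottle":T+[.56,112],"jar":T,"tin":T}
s=np.pi/np.sqrt(2)
RA=np.array([s,s,0]);RB=np.array([s,-s,0])
E
python3 - <<'E'
from plant import r
from h import *
for R in (RA,RB):
    for n in OBJ:
        for xy,z in ((OBJ[n],20),(OBJ[n],250),(BAY[n],30),(BAY[n],250)):
            q=r.solve_ik([*xy,z],R); print(n,z,None if q is None else np.round(q,2))
q=None
R=RB if r.solve_ik([*OBJ["jar"],200],RB) is not None else RA
r.reach([*OBJ["jar"],190],R)
im=r.get_image("wrist"); m=r.camera_model("wrist")
cv2.imwrite("pics/w_jar.png",cv2.resize(im[:,:,::-1],(800,600)))
for d in r.trace("wrist","jar")[:3]:
    v,u=d["location"]; print(d["confidence"],u,v,fit(m,"jar",d["region"],ray(m,u,v,25)[:2]),np.median(im[d["region"]],0))
print(r.current_eef_pos(),r.current_orientation(),r.pinch_z,r.current_opening(),r.current_t())
E
```

```text
large_bottle 20 [ 0.65  0.91 -0.09  2.07  0.4   0.19  0.2 ]
large_bottle 250 [ 0.49  0.51  0.16  1.92 -0.12  0.73  0.72]
large_bottle 30 [ 0.25  0.99 -0.15  1.58  0.23  0.59 -0.02]
large_bottle 250 [ 0.14  0.71  0.07  1.44 -0.06  0.99  0.22]
small_bottle 20 [ 0.32  0.9  -0.02  2.2   0.31  0.04  0.  ]
small_bottle 250 [ 0.23  0.45  0.12  2.04 -0.08  0.66  0.4 ]
small_bottle 30 [-0.16  0.98 -0.02  1.63  0.04  0.53 -0.21]
small_bottle 250 [-0.21  0.69  0.07  1.49 -0.05  0.96 -0.13]
jar 20 [-0.75  0.9  -0.    2.1   0.02  0.14 -0.77]
jar 250 [-0.8   0.49  0.08  1.94 -0.06  0.71 -0.69]
jar 30 [ 0.04  0.98 -0.07  1.64  0.11  0.53 -0.09]
jar 250 [-0.03  0.69  0.06  1.5  -0.05  0.95  0.04]
tin 20 [-0.31  0.9  -0.19  2.23  1.39  0.15 -1.81]
tin 250 [-0.47  0.43  0.07  2.06 -0.05  0.65 -0.37]
tin 30 [ 0.04  0.98 -0.07  1.64  0.11  0.53 -0.09]
tin 250 [-0.03  0.69  0.06  1.5  -0.05  0.95  0.04]
large_bottle 20 [ 0.46  0.93  0.22  2.07 -0.87  0.23 -1.69]
large_bottle 250 [ 0.01  0.75  1.09  1.94 -0.81  0.98 -1.65]
large_bottle 30 [ 0.59  1.13 -0.85  1.56  1.01  0.94  2.53]
large_bottle 250 [-0.29
[... 434 characters left out ...]
jar 250 [ 0.41  0.8  -0.82  1.47  0.61  1.14  2.63]
tin 20 [-0.33  0.9  -0.15  2.23  1.37  0.12  1.35]
tin 250 [ 0.11  0.53 -0.83  2.03  0.54  0.81  2.11]
tin 30 [ 0.4   1.09 -0.78  1.62  0.97  0.86  2.35]
tin 250 [ 0.41  0.8  -0.82  1.47  0.61  1.14  2.63]
0.66 263.0 170.0 (array([391.32876358, 297.47453461]), np.float64(0.973546347349289)) [255. 255. 255.]
0.63 354.0 237.3 (array([296.62314522, 374.25272325]), np.float64(0.7611662435571968)) [121. 255. 255.]
0.59 347.3 56.2 (array([322.18190975, 200.48403387]), np.float64(0.976920218037661)) [100. 248. 246.]
[391.00343188 301.12679731 190.11976487] [-2.22173575e+00  2.22033087e+00  4.56707071e-04] 18.700000000000003 85.34905151826082 2.825
```

View pics/w_jar.png

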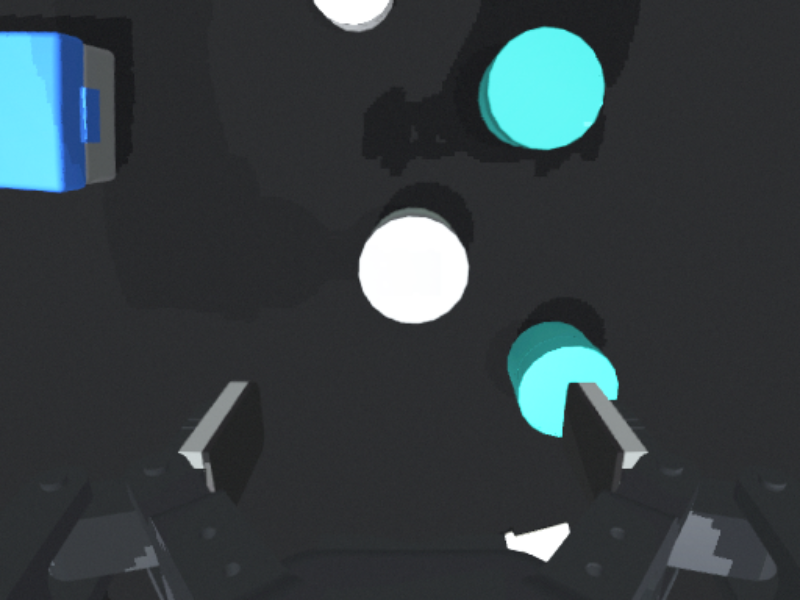

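The wrist view confirms the grey jar at (413,270), clear of the turquoise look-alikes at (545,90) and (560,380). I'll grasp it, using RA because its joint angles are better.

```bash
cat >> h.py <<'E'
OBJ["jar"]=(391.2,299.0)
def pick(r,n,tz,lift,squeeze):
    x,y=OBJ[n]
    r.let_go()
    r.reach([x,y,tz+lift],RA); r.move_l([x,y,tz+50 if lift>50 else tz+lift],RA,speed=200)
    hit=r.move_l([x,y,tz],speed=100,until_force=8); print("descend hit",hit,r.current_eef_pos().round(1) if hasattr(r.current_eef_pos(),'round') else r.current_eef_pos())
    r.grasp(squeeze); print("opening",r.current_opening())
def show(r,cam,fn):
    im=r.get_image(cam); cv2.imwrite(fn,cv2.resize(im[:,:,::-1],(800,600)))
E
python3 - <<'E'
from plant import r
from h import *
x,y=OBJ["jar"]
pick(r,"jar",20,150,40)
r.move_l([x,y,50],speed=60); print("op",r.current_opening(),r.current_wrist_force())
show(r,"side","pics/jarlift.png")
print(r.current_t(), r.current_joints())
E
```

```text
descend hit False [391.7 299.2  20.6]
opening 59.75735789314666
op 59.568535124312135 [-0.75604763  0.23445811 -2.31182273]
6.8333 [-0.93617498  0.88026058  0.31939013  2.105174   -0.94272749  0.30398298
  0.19201137]
```

View pics/jarlift.png

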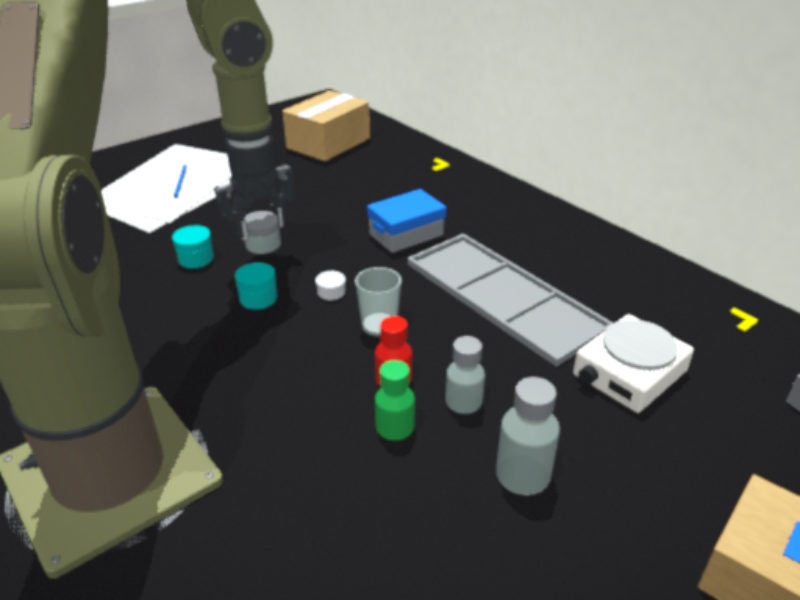

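The jar is lifted and upright at (262,232). I'll set it in the middle bay.

```bash
cat >> h.py <<'E'
def place(r,xy,z_rest,carry,up):
    p=np.array(r.current_eef_pos())
    r.move_l([p[0],p[1],carry],speed=200)
    r.move_l([xy[0],xy[1],carry],RA,speed=250)
    r.move_l([xy[0],xy[1],z_rest+8],speed=120)
    r.dwell(.3)
    hit=r.move_l([xy[0],xy[1],z_rest-4],speed=15,until_force=4)
    e=np.array(r.current_eef_pos()); print("set down",hit,e.round(1),"expected z",z_rest)
    r.let_go(); r.dwell(.2)
    r.move_l([e[0],e[1],e[2]+20],speed=60); r.move_l([e[0],e[1],up],speed=200)
    print("t",r.current_t())
E
python3 - <<'E'
from plant import r
from h import *
place(r,BAY["jar"],25.6,120,190)
im=r.get_image("wrist"); m=r.camera_model("wrist")
show(r,"wrist","pics/w_j2.png")
for d in r.trace("wrist","jar")[:3]:
    v,u=d["location"]; print(d["confidence"],u,v,fit(m,"jar",d["region"],ray(m,u,v,30)[:2],5))
for d in r.trace("wrist","tray")[:2]:
    v,u=d["location"]; print("tray",d["confidence"],u,v)
E
```

```text
set down True [639.3 -46.3  26. ] expected z 25.6
t 12.85
0.95 263.4 174.9 (array([638.78643293, -47.30125707]), np.float64(0.9786660055996267))
tray 0.64 265.6 133.8
tray 0.33 34.8 101.8
```

View pics/w_j2.png

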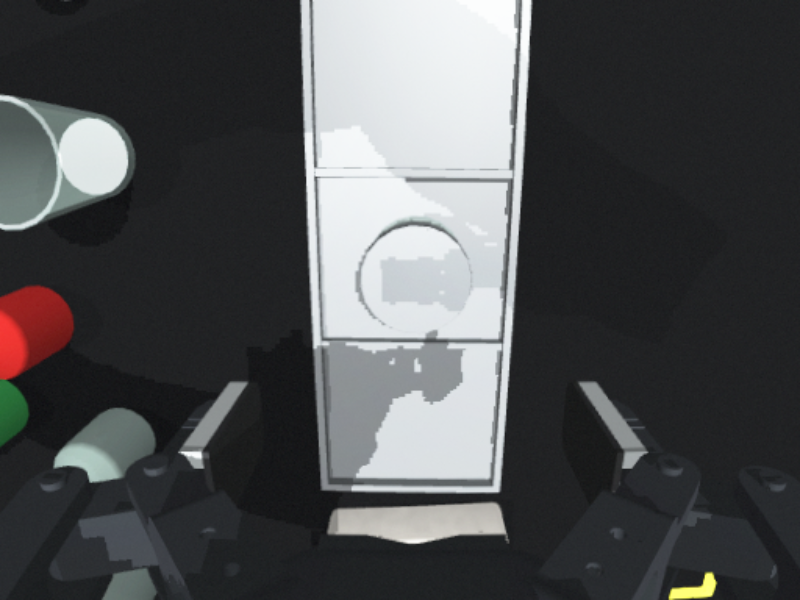

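The jar stands in the middle bay at (415,277). I'll check the tray position from the cross walls at rows ~173 and ~341, and the tray's outer edges.

```bash
python3 - <<'E'
from plant import r
from h import *
m=r.camera_model("wrist"); f=512/800
for n,(u,v) in dict(wallU=(415,173),wallL=(415,341),outBL=(322,491),outBR=(501,491),left=(312,260),right=(519,260)).items():
    print(n,ray(m,u*f,v*f,14)[:2].round(1))
E
```

```text
wallU [639.4   7.8]
wallL [639.5 -99.9]
outBL [ 571.3 -218.6]
outBR [ 702.6 -218.3]
left [574.7 -45.5]
right [704.7 -45.5]
```

The tray centre is confirmed within 1–2 mm. Next is the tin.

```bash
python3 - <<'E'
from plant import r
from h import *
x,y=OBJ["tin"]
r.reach([x,y,190],RA)
im=r.get_image("wrist"); m=r.camera_model("wrist")
show(r,"wrist","pics/w_tin.png")
for d in r.trace("wrist","tin")[:3]:
    v,u=d["location"]; print(d["confidence"],u,v,fit(m,"tin",d["region"],ray(m,u,v,15)[:2],0))
for z in (3,4,6,8,12,54): print(z,r.solve_ik([x,y,z],RA))
E
```

```text
0.56 261.2 169.4 (array([424.00763483, 141.17752078]), np.float64(0.9546935706228851))
3 [ 0.23993033  1.29899365 -1.25822385  2.19713539  1.5229726   1.1621566
 -1.90420638]
4 [ 0.2398921   1.29633491 -1.25820806  2.19720006  1.52057413  1.16069945
 -1.90334495]
6 [ 0.23982568  1.29101846 -1.25817703  2.19730989  1.51576069  1.15779282
 -1.90157787]
8 [ 0.23977266  1.28570353 -1.25814672  2.19739369  1.51092509  1.15489686
 -1.89975178]
12 [ 0.23970686  1.27507884 -1.25808825  2.19748322  1.50118661  1.14913917
 -1.89592232]
54 [-0.52334022  0.83386804  0.15957005  2.23000365 -0.95417181  0.14473315
  0.53359873]
```

View pics/w_tin.png

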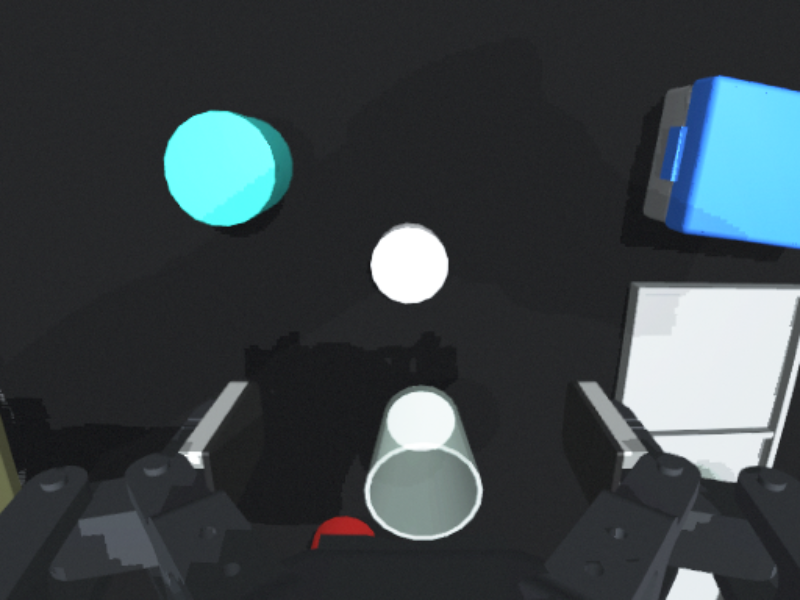

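The tin is alone at (409,263), and the beaker is clear at (422,460). Descending.

```bash
python3 - <<'E'
from plant import r
from h import *
x,y=424.2,141.6
OBJ["tin"]=(x,y)
for z in (60,):
    r.move_l([x,y,z],RA,speed=200); print(z,np.round(r.current_joints(),2))
try:
    hit=r.move_l([x,y,4],speed=60,until_force=8); print("line ok",hit)
except r.IKError as e:
    print("IKError",e)
    for z in (6,8,10,12):
        try: print(z,r.move_l([x,y,z],speed=60,until_force=8)); break
        except r.IKError: print("no",z)
print(r.current_eef_pos(),np.round(r.current_joints(),2),r.current_t())
E
```

```text
60 [-0.53  0.82  0.17  2.23 -0.91  0.16  0.49]
IKError the arm cannot follow that straight line within its joint ranges
no 6
no 8
no 10
no 12
[424.67274708 141.18172483  60.23093556] [-0.53  0.82  0.17  2.23 -0.91  0.16  0.49] 15.1
```

```bash
python3 - <<'E'
from plant import r
from h import *
x,y=424.2,141.6
for k in range(24):
    a=k*np.pi/24*2/2*1.0
    a=k*np.pi/12/2*2
    rot=np.pi*np.array([np.cos(a/1),np.sin(a/1),0])
    if k>=12: break
    q=r.solve_ik([x,y,4],rot); q2=r.solve_ik([x,y,12],rot)
    print(round(a,2),None if q is None else np.round(q,2),None if q2 is None else np.round(q2,2))
E
```

```text
0.0 [-0.34  0.93 -0.14  2.23  1.68  0.11  2.61] None
0.26 None None
0.52 [ 0.24  1.3  -1.26  2.2   1.52  1.16 -2.43] [ 0.24  1.28 -1.26  2.2   1.5   1.15 -2.42]
0.79 [ 0.06  1.07 -0.83  2.21  1.52  0.71 -1.92] [-0.05  0.98 -0.62  2.21  1.49  0.5  -1.9 ]
1.05 [ 0.06  1.07 -0.83  2.21  1.52  0.71 -1.4 ] [-0.05  0.98 -0.62  2.21  1.49  0.5  -1.38]
1.31 [ 0.06  1.07 -0.83  2.21  1.52  0.71 -0.87] [-0.05  0.98 -0.62  2.21  1.49  0.5  -0.86]
1.57 [ 0.06  1.07 -0.83  2.21  1.52  0.71 -0.35] [-0.05  0.98 -0.62  2.21  1.49  0.5  -0.33]
1.83 [ 0.06  1.07 -0.83  2.21  1.52  0.71  0.17] [-0.05  0.98 -0.62  2.21  1.49  0.5   0.19]
2.09 [ 0.06  1.07 -0.83  2.21  1.52  0.71  0.7 ] [-0.05  0.98 -0.62  2.21  1.49  0.5   0.71]
2.36 [ 0.06  1.07 -0.83  2.21  1.52  0.71  1.22] [-0.05  0.98 -0.62  2.21  1.49  0.5   1.24]
2.62 [ 0.06  1.07 -0.83  2.21  1.52  0.71  1.74] [-0.05  0.98 -0.62  2.21  1.49  0.5   1.76]
2.88 [ 0.06  1.07 -0.83  2.21  1.52  0.71  2.27] [-0.05  0.98 -0.62  2.21  1.49  0.5   2.29]
```

```bash
python3 - <<'E'
from plant import r
from h import *
x,y=424.2,141.6
r.move_l([x,y,190],RA,speed=250)
q=None
for z in (12,10,8,14):
    q=np.array(r.solve_ik([x,y,z],RA),float); print(z,q.round(2))
    if 0.8<q[1]<1.1 and -.9<q[2]<.1: break
else: raise SystemExit("no branch")
q[1]-=.25; r.set_joints(q)
print(r.current_eef_pos(),r.current_orientation())
r.reach([x,y,60],RA); print(np.round(r.current_joints(),2))
try: print(r.move_l([x,y,4],speed=60,until_force=8))
except r.IKError as e: print(e)
print(r.current_eef_pos(),np.round(r.current_joints(),2),r.current_t())
show(r,"side","pics/s_tin.png")
E
```

```text
12 [ 0.24  1.28 -1.26  2.2   1.5   1.15 -1.9 ]
10 [ 0.24  1.28 -1.26  2.2   1.51  1.15 -1.9 ]
8 [ 0.24  1.29 -1.26  2.2   1.51  1.15 -1.9 ]
14 [ 0.24  1.27 -1.26  2.2   1.5   1.15 -1.89]no branch
```

```bash
python3 - <<'E'
from plant import r
from h import *
x,y=424.2,141.6
q=np.array([-.05,.98-.25,-.62,2.21,1.49,.5,-1.9]); r.set_joints(q)
print(r.current_eef_pos(),r.current_orientation())
r.reach([x,y,60],RA); print(np.round(r.current_joints(),2))
try: print(r.move_l([x,y,4],speed=60,until_force=8))
except r.IKError as e: print(e)
print(r.current_eef_pos(),np.round(r.current_joints(),2),r.current_t())
show(r,"side","pics/s_tin.png")
E
```

```text
[494.7168367  147.06995872 129.64154291] [2.09037457 2.10088191 0.28395696]
[-0.06  0.87 -0.6   2.21  1.24  0.47 -1.68]
False
[424.4492375  141.71156549   4.36290361] [-0.11  0.97 -0.52  2.22  1.53  0.42 -1.95] 19.2167
```

View pics/s_tin.png

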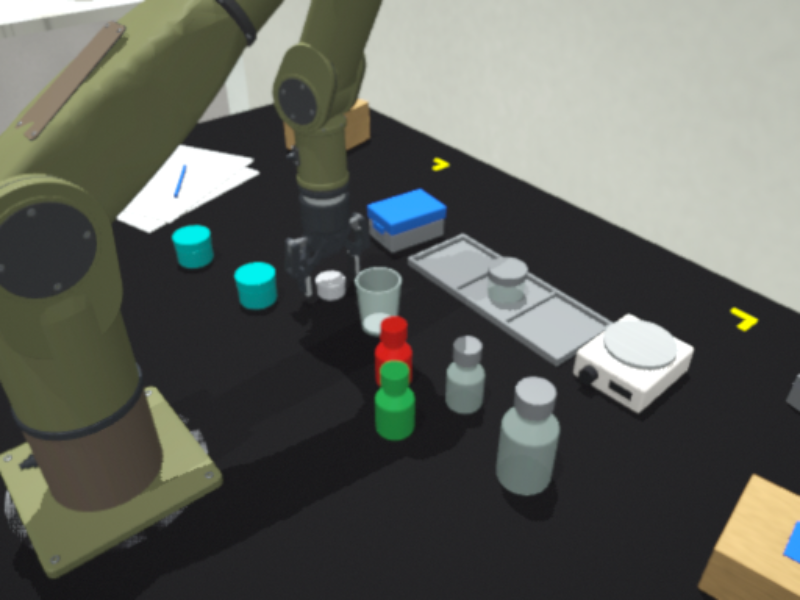

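The tin at (330,285) is between the fingers. I'll grasp it and place it on the jar.

```bash
python3 - <<'E'
from plant import r
from h import *
r.grasp(25); print("op",r.current_opening())
p=r.current_eef_pos(); r.move_l([p[0],p[1],60],speed=80); print("op",r.current_opening())
p=r.current_eef_pos(); r.move_l([p[0],p[1],140],speed=200)
try: r.move_l([639.1,-46.8,140],RA,speed=250)
except r.IKError: print("reach"); r.reach([639.1,-46.8,140],RA)
r.move_l([639.1,-46.8,90],RA,speed=150)
show(r,"side","pics/s_tin2.png")
print(r.current_opening(),r.current_eef_pos(),np.round(r.current_joints(),2),r.current_t())
E
```

```text
op 45.13461344671118
op 44.91548228187949
44.56673969503812 [639.56591372 -46.08043623  90.8361728 ] [ 0.4   1.   -0.78  1.6   0.85  0.91 -0.7 ] 22.95
```

View pics/s_tin2.png

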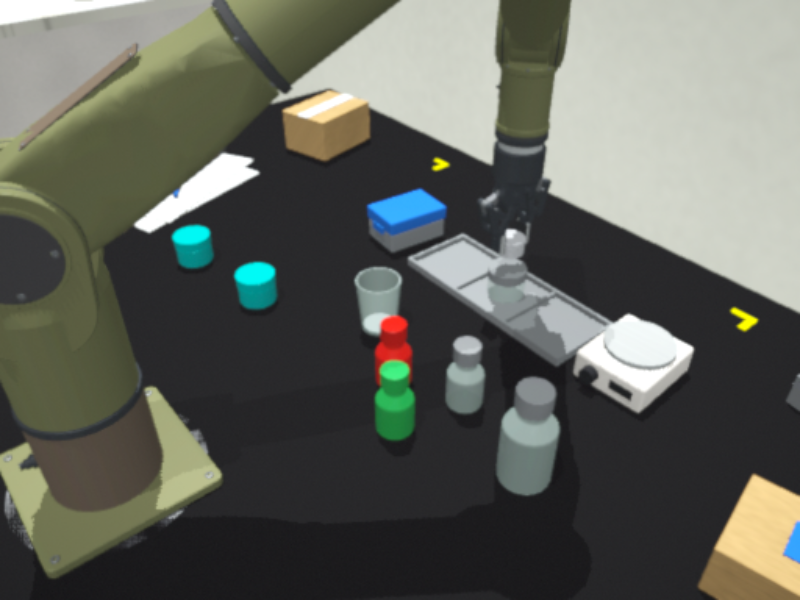

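The tin is held upright above the jar at (512,245). Lowering it.

```bash
python3 - <<'E'
from plant import r
from h import *
xy=(639.1,-46.8)
r.move_l([*xy,69],RA,speed=80); r.dwell(.3)
hit=r.move_l([*xy,55],speed=15,until_force=3); e=np.array(r.current_eef_pos()); print(hit,e,r.current_opening(),r.current_wrist_force())
r.let_go(); r.dwell(.2); r.move_l([e[0],e[1],e[2]+30],speed=60); r.move_l([e[0],e[1],220],speed=200)
im=r.get_image("wrist"); m=r.camera_model("wrist")
show(r,"wrist","pics/w_t2.png"); 
for n,z0 in (("tin",55),("jar",5)):
  for d in r.trace("wrist",n)[:2]:
    v,u=d["location"]; print(n,d["confidence"],u,v,fit(m,n,d["region"],ray(m,u,v,z0+20)[:2],z0))
print(r.current_t(),np.round(r.current_joints(),2))
E
```

```text
True [639.02329573 -46.84358942  59.40823335] 44.81539518666853 [-0.60069027 -0.32595027  4.29785681]
tin 0.97 265.6 175.7 (array([638.23689908, -47.34216075]), np.float64(0.9364454888706994))
jar 0.58 265.7 144.9 (array([638.8009789 , -46.88799041]), np.float64(0.31592370224748945))
26.6583 [ 0.44  0.85 -0.88  1.51  0.7   1.12 -0.58]
```

View pics/w_t2.png

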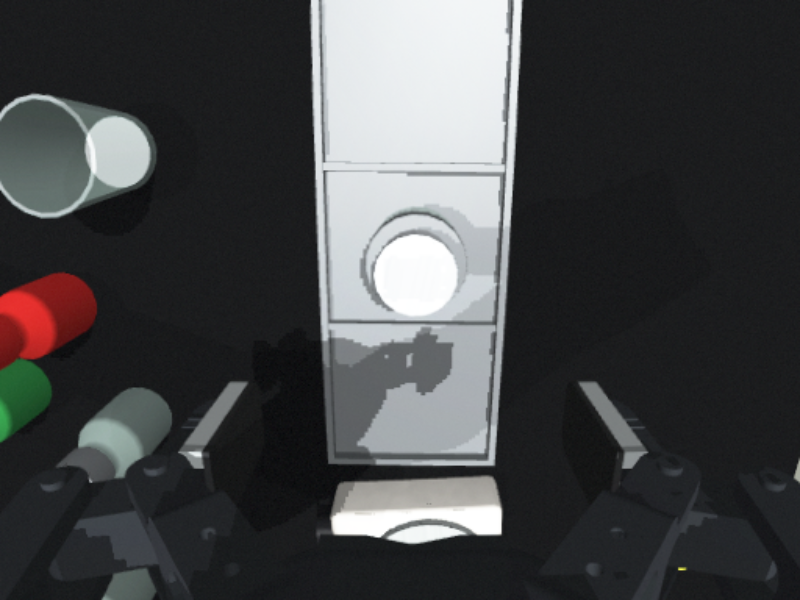

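The tin is centred on the jar: jar fit (638.8,-47.3), tin fit (638.2,-47.3), set-down height as expected. Next is the small bottle. The clear one is visible at (110,440), separate from red and green.

```bash
python3 - <<'E'
from plant import r
from h import *
n="small_bottle"; x,y=OBJ[n]
r.reach([x,y,230],RA)
im=r.get_image("wrist"); m=r.camera_model("wrist"); show(r,"wrist","pics/w_sb.png")
for d in r.trace("wrist",n)[:4]:
    v,u=d["location"]; print(d["confidence"],u,v,fit(m,n,d["region"],ray(m,u,v,50)[:2]),np.median(im[d["region"]],0))
print(np.round(r.current_joints(),2))
E
```

```text
0.69 258.7 163.4 (array([ 418.7463587 , -181.95009616]), np.float64(0.9605712740591431)) [149. 167. 163.]
0.69 157.0 144.0 (array([ 317.00800062, -160.37748094]), np.float64(0.9725954213577633)) [ 59. 169.  82.]
0.68 211.5 65.8 (array([372.77246668, -89.02971012]), np.float64(0.9632470437839565)) [254.  88.  83.]
[ 0.92  0.63 -0.98  2.03  0.7   0.86 -0.46]
```

View pics/w_sb.png

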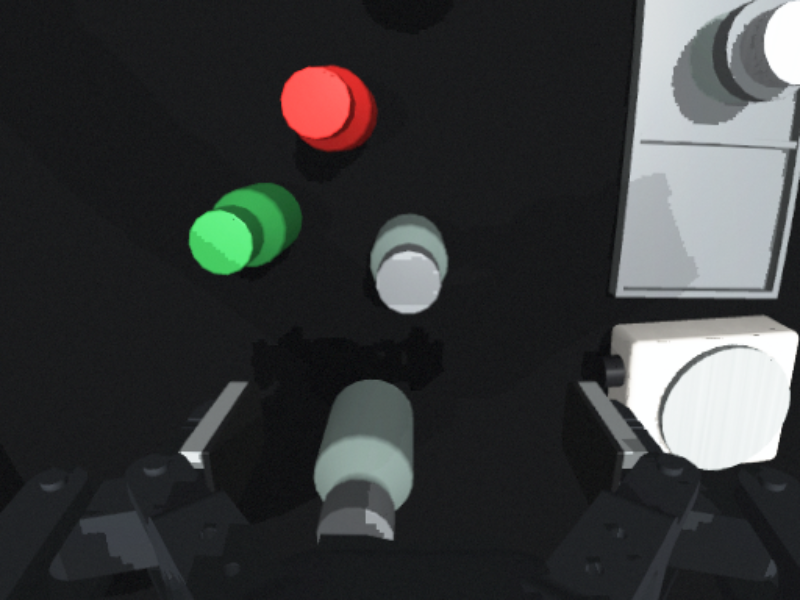

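The small clear bottle's grey cap is at (408,280), and the fit agrees to under 1 mm. Pick and place.

```bash
python3 - <<'E'
from plant import r
from h import *
n="small_bottle"; x,y=OBJ[n]
r.move_l([x,y,120],RA,speed=200)
print(r.move_l([x,y,77],speed=80,until_force=8)); z=r.current_eef_pos()[2]
r.grasp(35); print("op",r.current_opening(),z)
r.move_l([x,y,110],speed=80); print("op",r.current_opening(),r.current_wrist_force())
show(r,"side","pics/s_sb.png")
place(r,BAY[n]+[.5,.2],z+5,185,230)
im=r.get_image("wrist"); m=r.camera_model("wrist"); show(r,"wrist","pics/w_sb2.png")
for d in r.trace("wrist",n)[:2]:
    v,u=d["location"]; print(d["confidence"],u,v,fit(m,n,d["region"],ray(m,u,v,50)[:2],5))
E
```

```text
False
op 34.74182996231773 77.54141330330776
op 34.74829169629439 [ 0.15984881  0.05348285 -1.93107077]
set down True [640.4  65.9  82.5] expected z 82.54141330330776
t 36.175
0.83 53.0 285.3 (array([376.73031756, -84.32689436]), np.float64(0.664299406663624))
0.78 264.4 164.4 (array([639.78547559,  65.26279962]), np.float64(0.9773235760231193))
```

View pics/w_sb2.png

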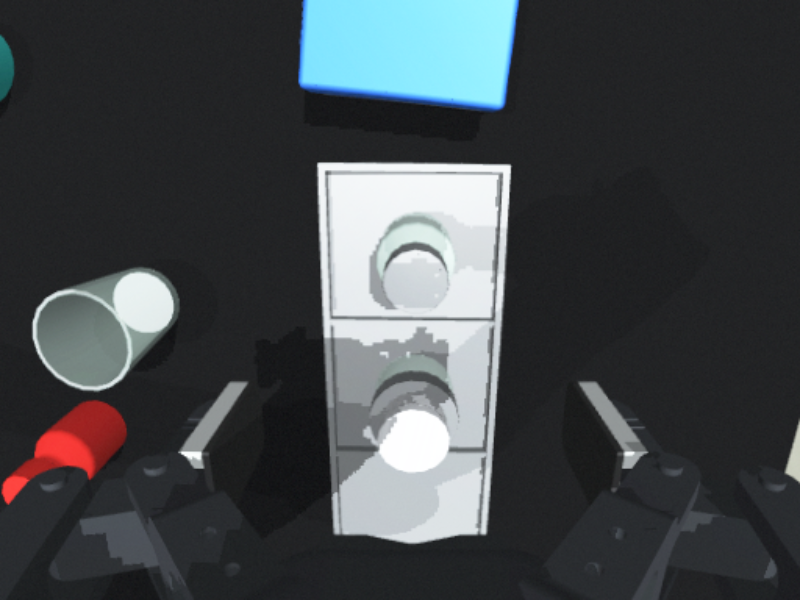

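View pics/s_sb.png

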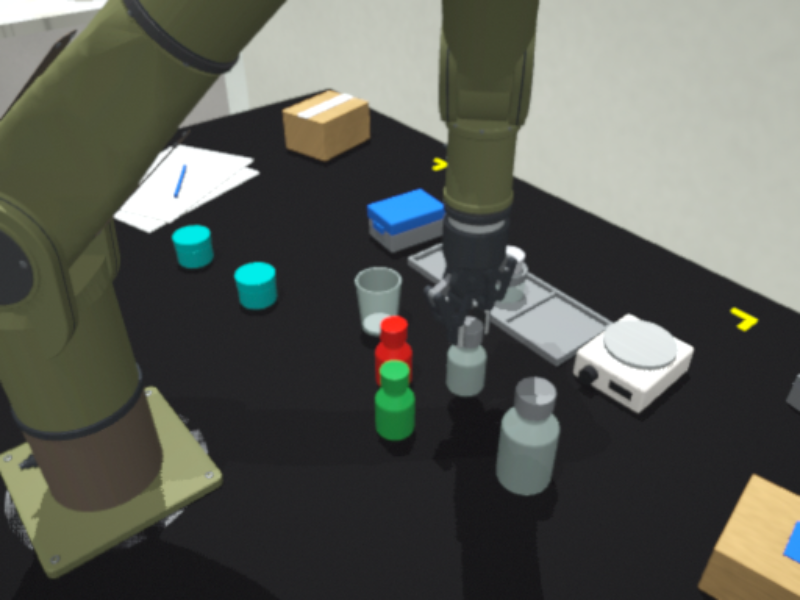

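The small bottle stands centred in the far bay at (415,275). Next is the large bottle.

```bash
python3 - <<'E'
from plant import r
from h import *
n="large_bottle"; x,y=OBJ[n]
r.reach([x,y,250],RA); print(np.round(r.current_joints(),2))
im=r.get_image("wrist"); m=r.camera_model("wrist"); show(r,"wrist","pics/w_lb.png")
for d in r.trace("wrist",n)[:3]:
    v,u=d["location"]; f=fit(m,n,d["region"],ray(m,u,v,70)[:2]); print(d["confidence"],u,v,f)
E
```

```text
[ 1.19  0.67 -1.01  1.88  0.68  0.98 -0.12]
0.67 260.4 167.7 (array([ 388.68607471, -319.84871922]), np.float64(0.9638050025383148))
```

View pics/w_lb.png

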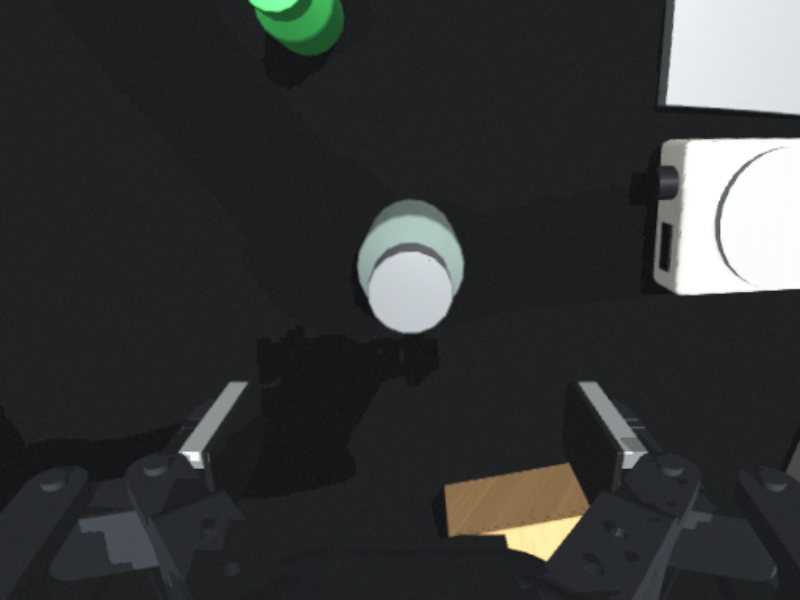

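The large bottle's cap is at (410,290), with nothing else in reach. Pick and place.

```bash
python3 - <<'E'
from plant import r
from h import *
n="large_bottle"; x,y=388.9,-319.5
r.move_l([x,y,160],RA,speed=200)
print(r.move_l([x,y,116],speed=80,until_force=8)); z=r.current_eef_pos()[2]
r.grasp(50); print("op",r.current_opening(),z)
r.move_l([x,y,150],speed=80); print("op",r.current_opening(),r.current_wrist_force())
place(r,BAY[n]+[-.5,0],z+5,215,270)
im=r.get_image("wrist"); m=r.camera_model("wrist"); show(r,"wrist","pics/w_lb2.png")
for d in r.trace("wrist",n)[:2]:
    v,u=d["location"]; print(d["confidence"],u,v,fit(m,n,d["region"],ray(m,u,v,70)[:2],5))
r.reach([420,200,300],RA)
print(r.current_t())
for cam in ("top","side"):
    r.get_image(cam); show(r,cam,f"pics/end_{cam}.png"); m=r.camera_model(cam)
    for n,z0 in (("large_bottle",5),("small_bottle",5),("jar",5),("tin",55),("beaker",0),("tip_box",0),("tray",0)):
        for d in r.trace(cam,n)[:4]:
            if d["confidence"]<.4: continue
            v,u=d["location"]; w=ray(m,u,v,20+z0)
            out=fit(m,n,d["region"],w[:2],z0) if n in PROF else (tray_fit(m,d["region"],w[:2]) if n=="tray" else w)
            print(cam,n,round(d["confidence"],2),np.round([u,v]),out)
E
```

```text
False
op 42.36528319462359 116.32818660067163
op 42.166456282126134 [-0.4565736   0.24186737 -1.9098279 ]
set down True [ 638.2 -158.3  121.7] expected z 121.32818660067163
t 46.0333
0.93 265.7 162.8 (array([ 637.7739    , -158.45989131]), np.float64(0.971927094244755))
0.57 261.1 92.5 (array([659.05353383, -97.64341036]), np.float64(0.21692891720964358))
47.7333
top large_bottle 0.71 [317. 129.] (array([ 640.38831171, -158.06216047]), np.float64(0.9573907127062425))
top small_bottle 0.61 [234. 132.] (array([641.79236235,  66.25605344]), np.float64(0.8321984435797666))
top jar 0.83 [114. 258.] (array([297.85076841, 374.00972245]), np.float64(0.930872042068361))
top jar 0.71 [179. 251.] (array([322.19370746, 201.05088094]), np.float64(0.9229301793208698))
top jar 0.47 [272. 142.] (array([640.22729647, -46.79053046]), np.float64(0.41258036051934954))
top tin 0.81 [275. 131.] (array([641.46063247, -45.98824751]), np.float64(0.8967452300785634))
top tip_box 0.77 [182. 132.] [651.95061708 207.75150062  20.        ]
top tray 0.65 [262. 142.] (array([ 6.39522928e+02, -4.58092572e+01, -5.703
[... 334 characters left out ...]
.float64(0.9307611866365788))
side small_bottle 0.71 [294. 154.] (array([639.56223895,  68.01860213]), np.float64(0.9247222222222222))
side jar 0.62 [323. 184.] (array([639.10580605, -45.26244392]), np.float64(0.6487398107373746))
side jar 0.56 [161. 181.] (array([316.48468853, 195.74522813]), np.float64(0.9570085087326466))
side tin 0.76 [324. 166.] (array([636.36527323, -46.18451764]), np.float64(0.90625))
side beaker 0.64 [239. 187.] (array([431.76454907,  24.74707681]), np.float64(0.8519168540558328))
side tip_box 0.7 [262. 141.] [648.16476712 209.57143106  20.        ]
side tray 0.63 [320. 195.] (array([ 6.34643806e+02, -4.48024760e+01, -1.02381940e-02]), np.float64(0.5887989493151786))
```

View pics/end_side.png

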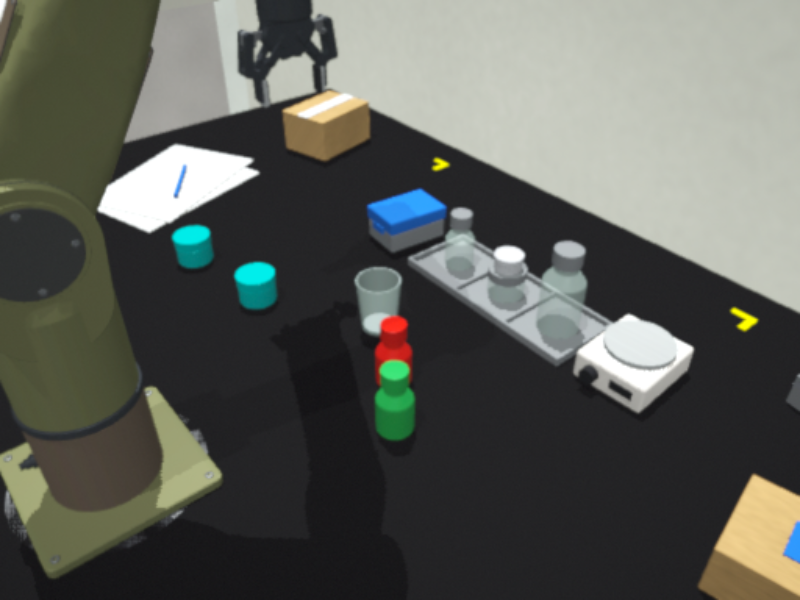

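View pics/end_top.png

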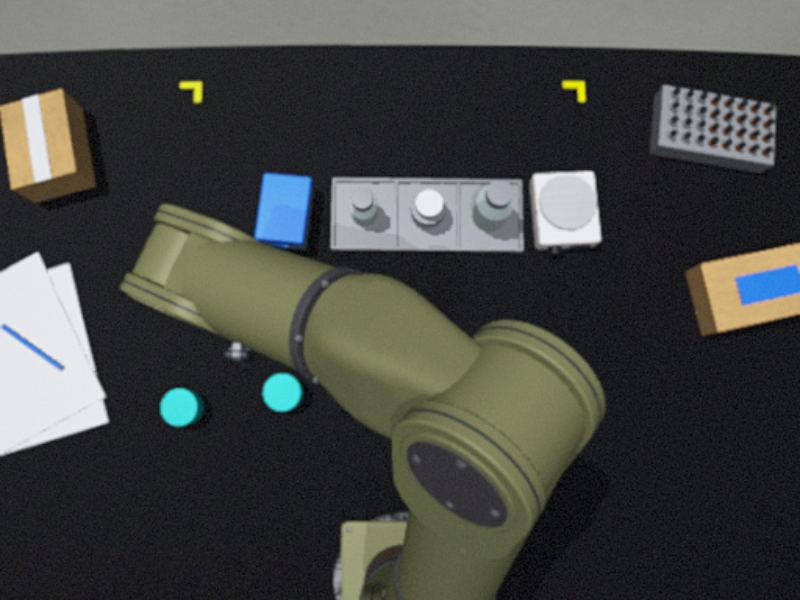

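Everything stands in its bay, upright and centred. The large bottle (566,290 in the side view) is next to the stirrer, the tin is on the jar (508,275), the small bottle is at (460,245), and the beaker and tip box have not moved. Handing in.

```bash
python3 -c "
from plant import r
r.job_done(); print(r.current_t())"
```

```text
the job is handed in; nothing more can be done
the job is handed in; nothing more can be done
```

I set out the tray as asked and handed the job in, about 49 s into the 120 s. The large bottle is in the bay next to the stirrer (the -y end), the jar is in the middle with the tin on its lid, and the small bottle is in the far bay.

**Placement:** close wrist-camera fits taken after each release put the bottles and the jar within about 1 mm of their bay centres. The tin is within about 1 mm of the jar's axis. The set-down heights matched the tray floor and lid top to within 0.5 mm.

**Bystanders:** the last top and side pictures show everything upright. The tip box, and the beaker in the side view, are within a few mm of their starting positions.

**Weaker or failed checks:**
- **Side camera:** it put the large bottle about 4 mm off in x, and its poor tray fit was shifted about the same way. I take this as a calibration offset.
- **Final pictures:** the jar was mostly hidden under the tin, so its last fits were poor. The arm hid the beaker in the top view, so only the side view checks it.
- **Tin pickup:** my first straight descent to the tin was refused as out of joint range, and nothing moved. I reached it with a different arm posture.

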